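# Finish the pinwheel layer of soap cartons on the packing board

### The arm

A 6-joint arm with a two-finger parallel gripper is mounted at the origin on the work surface. World frame = base frame: x ahead of the robot, y to its left, z up, the work surface at z = 0. Lengths are in m, angles in rad, forces in N, time in s.
With the tool pointing down it reaches from about 0.2 to 0.875 m from the base axis. Payload 3.4 kg.
Tool frame: the origin (TCP) lies midway between the tips of the shut fingers; the grasp point (between the pads) lies 19 mm behind it; z points along the fingers, y is the line along which they close (so a half turn about z gives the same grasp; the last joint's range is limited). The gripper opens to 94 mm and grips with 3 to 60 N. Pads are 16 mm wide; open, the fingers measure 119 mm over their backs; the gripper's body (75 mm by 177 mm) begins 78 mm behind the grasp point.
Start: joints at [-1.447, 0.276, 1.505, -0, 1.361, -0.121], TCP at [0.139, -0.558, 0.205] pointing down, gripper open.
Joint ranges: [-2.89, 2.89], [-0.75, 2.08], [0.22, 2.7], [-1.18, 4.32], [0.11, 2.71], [-2.7, 2.7]. Speed limits (rad/s): [2.57, 2.57, 3.14, 3.14, 3.14, 3.14].

### API

Orientations are given as a unit quaternion [w, x, y, z].
In Python, from bench import manip, fingers, kinematics, camera, get_calibration, sign_off, spotter, monitor gives the robot as it stands. Calls block until the motion is done:
- manip.move_pose(position, orientation): joint-space move of the TCP to a pose.
- manip.move_linear(position, orientation=None, rate=0.15): straight line of the TCP; orientation=None keeps the orientation; rate is the mean speed in m/s.
- manip.movej(angles): joint-space move.
- fingers.command_gripper(opening, newtons=None): finger opening in m; newtons is the grip in N (None keeps the last); returns when the fingers have stopped.
- manip.dwell(seconds).
- kinematics.ik(position, orientation): joint angles nearest the present ones, or None.
- camera(name): name is "scene" or "top" or "wrist"; returns (picture, depth): 400x640x3 uint8, red, green, blue; 400x640 float32, m along the optical axis (not along the pixel's ray), 0 where there is no reading.
- get_calibration(name): a dict with "fovy" (degrees; the focal length in pixels is half the picture's height over the tangent of half this angle, whatever the lens; pixels are square), "cx", "cy" (the principal point, pixels), "position" and "orientation" of the camera in the world; the wrist camera has in their place "T_tool_cam" (4x4, takes a point from camera to tool coordinates, whose origin is the TCP and whose axes are the flange's). Camera axes: x right, y down, z forward; pixel columns grow to the right and rows downward; lengths in m; the calibration is good to about 2 mm. A picture is of the moment at which its call begins: read the wrist's pose just before it. get_calibration takes no time and is no camera call.
A pose or a line that the arm cannot do raises manip.IKError and nothing moves.
- sign_off(): hands the job in; it is judged then, once.
Trained networks look in the newest picture that a camera, given by its name, has taken for a name from the list of things; names that differ only in an ending like _2 or _b are one class to them, and where a whole thing is asked for, a point or a joint stands for the part that bears it (a point fixed in the world has none). Each returns a list of dicts, best first, with "conf" (0 to 1); they miss things now and then, are a little off and sometimes report something else, mostly with a low value. They report only what shows in the picture. A call takes as long as a camera call. They do not tell look-alikes from the thing itself.
- spotter.outline_of(camera, target): "pixels" (400x640 bool, what is visible of it).
- spotter.spot_point(camera, target): "location" ([x, y, z] in m, in the coordinates of the camera as it stood for that picture, good to about 4 mm: a listed point, or the origin of a listed thing).
Readings, each from a call of its own:
- monitor.read_t(): time.
- monitor.read_qpos(): joint angles.
- monitor.read_qd(): joint speeds.
- monitor.read_joint_efforts(): joint torques, N m.
- monitor.read_position(): TCP position.
- monitor.read_orientation(): TCP orientation.
- monitor.read_wrist_force(): force on the tool from outside, world axes, zero at the start.
- monitor.read_wrist_torque(): the same for the moment, N m.
- monitor.read_finger_gap(): finger opening in m.
- monitor.read_grasp_force(): force on a finger pad.
Only numpy, scipy, OpenCV 4.12 (cv2) and the standard library are available. Lean on these libraries where they do the work, as an engineer would, in place of code of your own. Each camera call takes 0.05 s, during which the arm holds its last target. There are 200 camera calls.

### The job

Finish the layer of cartons on the small wooden packing board: two long cartons are already taped down at opposite edges, and the two loose long cartons of the same size belong in the two empty bays, flat on the board, one along each remaining edge and crosswise to the laid ones, so that the four form a pinwheel round an open middle with a small even gap between neighbours. The shorter carton is not part of it.

Things in the scene. Friction and masses are not known exactly. Their poses are not given: they have to be found in the camera images.
- carton_a_mid (a point): Long carton: one of two alike rigid kraft-cardboard cartons, 136 mm long (x axis) x 44 wide (y) x 50 high, about 0.2 kg, loose on the table; grip across the 44 mm. This point is its centre, 25 mm above its underside. Ends alike; either carton may go to either bay
- carton_b_mid (a point): Long carton: one of two alike rigid kraft-cardboard cartons, 136 mm long (x axis) x 44 wide (y) x 50 high, about 0.2 kg, loose on the table; grip across the 44 mm. This point is its centre, 25 mm above its underside. Ends alike; either carton may go to either bay. A third loose carton, 80 mm long, same section, is a bystander
- bay_near (a point): Empty bay on the near side of a fixed dark slatted board, 210 mm square, top 18 mm above the table. This point: centre of a carton lying there, 25 mm over the board; length along this point's y, z up. Laid cartons (same size, along x): centres at (46,-100) and (100,46) mm from here: gaps 10 mm. Open 102 mm square in the middle, centre (73,-27): grip 15 mm off mid-length towards -y for finger room
- bay_far (a point): Empty bay on the far side of the same board, same axes. This point: centre of a carton lying there, 25 mm over the board, length along y. Laid cartons have centres at (-100,-46) and (-46,100) mm from here: gaps 10 mm. Middle of the pinwheel, open 102 mm square, at (-73,27): grip 15 mm off mid-length towards +y for finger room
There are look-alikes about, which are no part of the job. Leave any orange look-alike of the part that bears carton_a_mid alone. Leave any yellow look-alike of the part that bears carton_b_mid alone.

How it is judged:
By the outcome, as a careful person would: the job done as asked, in the order asked, and still so for the second after the job is handed in, with the robot touching nothing.
It also fails if it takes over 56 s, if anything falls off the work surface, if the arm or the gripper's body presses on something with over 40 N, if the wrist force passes 120 N, or if a joint passes its speed limit or range.

## Working session

There is one attempt and no reset: what is moved stays moved. The work goes in short steps, each a Python script; the robot and the scene stay as the last script left them, time stands still between calls to the robot, and variables do not carry over. Pictures are saved under pics/ and viewed, at most 10 in all, crops included, and the job is handed in when it is done.

```bash
mkdir -p pics; ls
cat > h.py <<'E'
import numpy as np, cv2
from scipy.spatial.transform import Rotation as R
from bench import manip, fingers, kinematics, camera, get_calibration, sign_off, spotter, monitor
def Rq(q): return R.from_quat([q[1],q[2],q[3],q[0]])
def down(yaw):  # tool z down, tool y (closing line) at angle yaw from world x
    y=np.array([np.cos(yaw),np.sin(yaw),0]);z=np.array([0,0,-1.]);x=np.cross(y,z)
    q=R.from_matrix(np.c_[x,y,z]).as_quat();return [q[3],q[0],q[1],q[2]]
def campose(name):
    c=get_calibration(name)
    if name=='wrist':
        T=np.eye(4);T[:3,:3]=Rq(monitor.read_orientation()).as_matrix();T[:3,3]=monitor.read_position()
        T=T@np.array(c['T_tool_cam'])
    else:
        T=np.eye(4);T[:3,:3]=Rq(c['orientation']).as_matrix();T[:3,3]=c['position']
    return c,T
def snap(name):
    c,T=campose(name);im,d=camera(name);f=200/np.tan(np.radians(c['fovy'])/2)
    v,u=np.mgrid[:400,:640]
    P=np.stack([(u-c['cx'])/f*d,(v-c['cy'])/f*d,d],-1)@T[:3,:3].T+T[:3,3]
    P[d==0]=np.nan
    return im,P,T,f,c
def save(n,im,s=1):
    cv2.imwrite('pics/'+n,cv2.resize(im[...,::-1],None,fx=s,fy=s))
E
cat > a.py <<'E'
from h import *
print(monitor.read_t())
for n in ['top','scene']:
    im,P,T,f,c=snap(n);save(n+'0.png',im,1.25);np.save(n+'P.npy',P);np.save(n+'I.npy',im)
    print(n,c,f)
    for t in ['carton_a_mid','carton_b_mid','bay_near','bay_far']:
        for r in spotter.spot_point(n,t):
            p=np.array(r['location']);print(t,round(r['conf'],2),(T[:3,:3]@p+T[:3,3]).round(3),(p[:2]/p[2]*f+[c['cx'],c['cy']]).round())
E
python3 a.py
```

```text
pics
0.0
top {'fovy': 45.92913401701736, 'cx': 322.45464030622, 'cy': 204.29028702949637, 'position': array([ 0.47743176, -0.0488715 ,  1.21566266]), 'orientation': array([-0.03268893,  0.70899155, -0.70405195,  0.02394277])} 471.98179358216504
carton_a_mid 0.75 [ 0.468 -0.109  0.027] [352. 246.]
carton_a_mid 0.63 [ 0.316 -0.202  0.023] [389. 308.]
carton_b_mid 0.97 [ 0.79  -0.316  0.028] [434. 120.]
carton_b_mid 0.71 [ 0.655 -0.195  0.027] [386. 172.]
bay_near 0.68 [0.474 0.242 0.039] [212. 243.]
bay_far 0.94 [0.591 0.139 0.043] [253. 196.]
bay_far 0.6 [ 0.658 -0.191  0.027] [385. 171.]
scene {'fovy': 43.019991127611405, 'cx': 312.8050591129935, 'cy': 200.71857861475735, 'position': array([ 1.33337463, -0.22677591,  1.16102589]), 'orientation': array([-0.24237018,  0.73472802,  0.60323501, -0.19374971])} 507.46993919293396
carton_a_mid 0.79 [ 0.474 -0.116  0.024] [288. 191.]
carton_a_mid 0.63 [ 0.313 -0.201  0.026] [251. 153.]
carton_b_mid 0.94 [ 0.79  -0.315  0.024] [229. 306.]
carton_b_mid 0.7 [ 0.654 -0.195  0.021] [270. 251.]
bay_near 0.77 [0.476 0.243 0.038] [411. 170.]
bay_near 0.55 [ 0.476 -0.117  0.023] [288. 192.]
bay_far 0.62 [0.591 0.14  0.042] [388. 206.]
bay_far 0.61 [ 0.658 -0.196  0.022] [270. 252.]
```

View pics/top0.png

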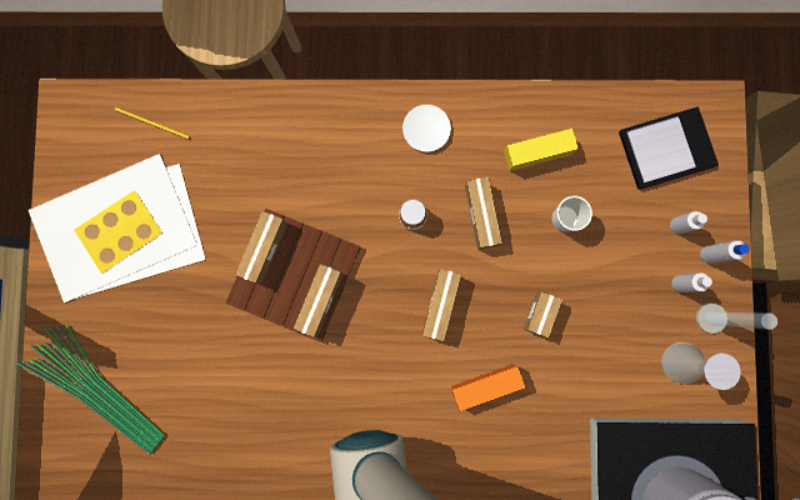

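View pics/scene0.png

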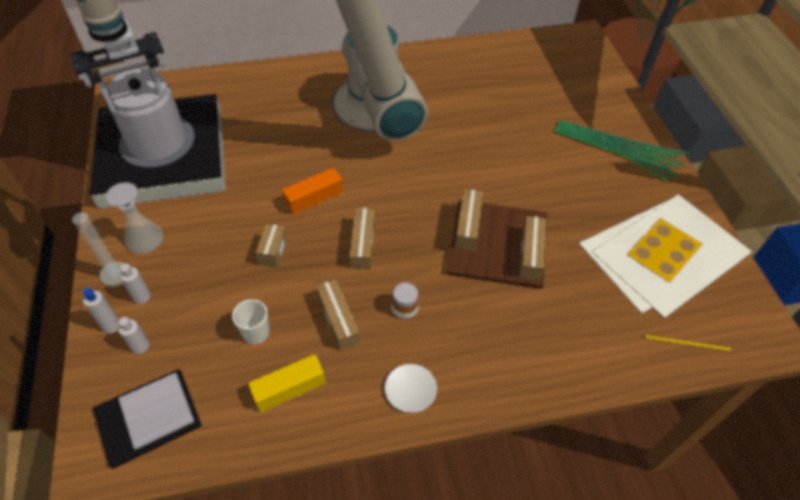

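The top picture (800x500, scale 1.25) shows these things:
- **Long kraft cartons:** at (443,305) and (485,212).
- **Bystander:** the short kraft carton at (544,314).
- **Look-alikes:** orange at (489,388) and yellow at (541,150).
- **Laid cartons:** two at (260,246) and (318,300) on the board, which is at (295,275).

I choose the two long kraft cartons. The bays are at about (265,304) and (316,245).

```bash
cat >> h.py <<'E'
def rects(P,zlo,zhi,lo,hi,minpix=60):
    m=(P[...,2]>zlo)&(P[...,2]<zhi)&(P[...,0]>lo[0])&(P[...,0]<hi[0])&(P[...,1]>lo[1])&(P[...,1]<hi[1])
    n,L,S,C=cv2.connectedComponentsWithStats(m.astype(np.uint8));out=[]
    for i in range(1,n):
        if S[i,4]<minpix: continue
        Q=P[L==i];(c,(w,h),a)=cv2.minAreaRect((Q[:,:2]*1000).astype(np.float32))
        if w<h: w,h,a=h,w,a-90
        a=(a+90)%180-90
        out.append((np.round(c,1),round(w,1),round(h,1),round(a,1),round(float(np.median(Q[:,2])),4),S[i,4],C[i].round()))
    return out
E
cat > b.py <<'E'
from h import *
P=np.load('topP.npy')
for r in rects(P,.04,.058,(.3,-.45),(.9,0)): print(*r)
print('laid')
for r in rects(P,.058,.08,(.35,0),(.75,.35)): print(*r)
print('board')
for r in rects(P,.012,.08,(.35,0),(.75,.35)): print(*r)
print(get_calibration('wrist'))
# reach candidates for views
for p,y in [((.53,.19,.40),-.37),((.468,-.11,.3),1.3),((.655,-.195,.3),1.7),((.47,.24,.06),-.37),((.59,.14,.06),-.37)]:
    for k in (0,np.pi): print(p,round(y+k,2),kinematics.ik(p,down(y+k)))
E
python3 b.py
```

```text
[ 791.3 -311.7] 137.5 45.1 -74.6 0.0498 981 [433. 118.]
[ 659.1 -194.5] 136.1 44.7 11.4 0.0496 981 [387. 170.]
[ 660.9 -380.3] 58.5 29.3 28.0 0.0482 80 [464. 168.]
[ 474.4 -110.5] 136.3 44.2 -14.5 0.0496 992 [353. 244.]
[ 456.9 -312.5] 80.8 44.9 -19.9 0.0495 608 [435. 252.]
[ 312.7 -202.2] 135.8 44.7 -70.0 0.0496 786 [395. 307.]
laid
[585.  248.9] 135.7 45.8 -21.8 0.0672 1027 [207. 198.]
[481.3 133.5] 136.0 45.6 -21.3 0.0674 1037 [253. 240.]
board
[533.3 191.3] 210.7 210.1 68.5 0.0192 6754 [234. 220.]
{'fovy': 66.1674923285088, 'cx': 320.501374884266, 'cy': 200.6902933434104, 'T_tool_cam': array([[ 7.59291288e-04, -9.67357649e-01, -2.53413895e-01,
         7.22639159e-02],
       [ 9.99999710e-01,  7.50333022e-04,  1.32000180e-04,
        -3.39630866e-04],
       [ 6.24534294e-05, -2.53413921e-01,  9.67357938e-01,
        -1.78993732e-01],
       [ 0.00000000e+00,  0.00000000e+00,  0.00000000e+00,
         1.00000000e+00]])}
(0.53, 0.19, 0.4) -0.37 [ 2.20642219e-01  2.16177651e-01  1.12155130e+00 -4.44089210e-16
  1.80386370e+00  5.90642219e-01]
(0.53, 0.19, 0.4) 2.77 [ 2.20642219e-0
[... 373 characters left out ...]
 4.17012270e-01  1.06353454e+00 -4.44089210e-16
  1.66104584e+00 -2.09107933e+00]
(0.655, -0.195, 0.3) 4.84 [-3.91079333e-01  4.17012270e-01  1.06353454e+00 -4.44089210e-16
  1.66104584e+00  1.05051332e+00]
(0.47, 0.24, 0.06) -0.37 [ 3.40233564e-01  3.30969784e-01  1.82200476e+00 -4.44089210e-16
  9.88618108e-01  7.10233564e-01]
(0.47, 0.24, 0.06) 2.77 [ 3.40233564e-01  3.30969784e-01  1.82200476e+00 -4.44089210e-16
  9.88618108e-01 -2.43135909e+00]
(0.59, 0.14, 0.06) -0.37 [ 1.18278728e-01  4.32964884e-01  1.64716515e+00 -4.44089210e-16
  1.06146262e+00  4.88278728e-01]
(0.59, 0.14, 0.06) 2.77 [ 1.18278728e-01  4.32964884e-01  1.64716515e+00 -4.44089210e-16
  1.06146262e+00 -2.65331393e+00]
```

```bash
cat > c.py <<'E'
from h import *
manip.move_pose([.474,-.1105,.20],down(np.radians(-104.5)))
im,P,*_=snap('wrist');save('wA.png',im);print('A',monitor.read_t())
for r in rects(P,.04,.06,(.3,-.45),(.9,.0),300): print(*r)
manip.move_pose([.533,.191,.28],down(np.radians(-21.5)))
im,P,*_=snap('wrist');save('wboard.png',im);print('board',monitor.read_t())
for r in rects(P,.058,.08,(.35,0),(.75,.35),300): print(*r)
for r in rects(P,.010,.08,(.35,0),(.75,.35),300): print(*r)
E
python3 c.py
```

```text
A 2.5583
[ 621.5 -201.9] 63.8 44.7 11.1 0.0496 2813 [373.  27.]
[ 454.4 -313.1] 80.3 46.0 -20.5 0.0497 3360 [505. 158.]
[ 471.9 -110.7] 135.5 44.0 -14.5 0.0498 4818 [320. 186.]
[ 329.5 -255.7] 45.8 23.5 22.2 0.0497 676 [467. 270.]
[ 320.6 -171.9] 50.6 21.9 82.4 0.0494 426 [404. 296.]
board 3.8167
[583.1 249.7] 136.2 43.1 -21.5 0.0677 4064 [341. 119.]
[479.5 134.5] 136.0 43.4 -21.4 0.0677 3202 [300. 229.]
[531.  191.1] 210.5 209.1 -21.5 0.0184 21433 [319. 168.]
```

View pics/wA.png

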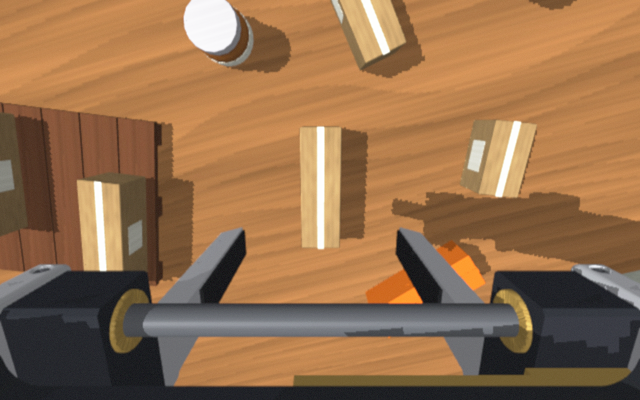

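View pics/wboard.png

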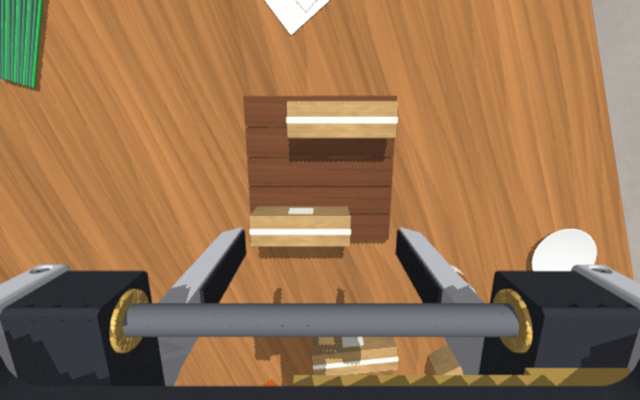

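wA shows the unmarked long kraft carton alone at (320,187), with the jar at (215,25) and the short carton at (500,158). wboard shows the laid cartons at (341,119) and (300,229), with both bays empty. The choice is confirmed, so I'll pick A and place it in the near bay.

```bash
cat >> h.py <<'E'
BY=np.radians(-21.5); MID=np.array([.5322,.1916])
Rb=np.array([[np.cos(BY),-np.sin(BY)],[np.sin(BY),np.cos(BY)]])
NEAR=MID+Rb@[-.073,.027]; FAR=MID+Rb@[.073,-.027]
def tx(yaw): return np.array([-np.sin(yaw),np.cos(yaw)])
def pick(c,yaw,off,g=.012):   # carton centre = tcp + off*toolx
    q=down(yaw);x=np.array(c)-off*tx(yaw)
    manip.move_pose([*x,.17],q);manip.move_linear([*x,g],rate=.15)
    fingers.command_gripper(.03,25);print('gap',monitor.read_finger_gap(),'F',monitor.read_grasp_force())
    manip.move_linear([*x,.17],rate=.2)
    print('lift',monitor.read_finger_gap(),monitor.read_wrist_force(),monitor.read_t())
def place(c,yaw,off,g=.012):
    q=down(yaw);x=np.array(c)-off*tx(yaw)
    manip.move_pose([*x,.19],q);manip.move_linear([*x,.06+g],rate=.15)
    manip.move_linear([*x,.0185+g],rate=.05);print('F',monitor.read_wrist_force())
    fingers.command_gripper(.066);manip.move_linear([*x,.19],rate=.2);print('t',monitor.read_t())
E
cat > d.py <<'E'
from h import *
pick([.473,-.1106],np.radians(-104.5),.015)
place(NEAR,BY,.015)
fingers.command_gripper(.094)
q=down(np.radians(-78.6))
manip.move_pose([.659,-.1945,.2],q)
im,P,*_=snap('wrist');save('wB.png',im)
for r in rects(P,.04,.06,(.5,-.35),(.8,-.05),300): print('B',*r)
im,P,*_=snap('top');save('top1.png',im,1.25)
for r in rects(P,.058,.08,(.35,0),(.75,.35),300): print(*r)
print(monitor.read_t())
E
python3 d.py
```

```text
gap 0.04385305068284711 F 24.99998778104782
lift 0.04373341207714216 [-0.27602412  0.20989702 -2.88311099] 8.0167
F [ 0.54991895  0.06514957 -2.28293348]
t 12.7167
B [ 785.5 -297.7] 107.1 44.0 -75.1 0.0497 3941 [439.  92.]
B [ 657.1 -194.9] 135.7 44.0 11.3 0.0498 4830 [322. 186.]
[585.  249.2] 135.5 46.1 -20.7 0.0675 1028 [207. 198.]
[481.2 133.2] 136.3 45.0 -22.0 0.0675 1034 [253. 240.]
[475.6 243.7] 136.6 44.4 68.2 0.0676 1029 [208. 242.]
15.1417
```

```bash
cat > e.py <<'E'
from h import *
pick([.6581,-.1947],np.radians(-78.6),-.015)
place(FAR,BY,-.015)
manip.move_pose([.40,-.1,.3],down(BY))
im,P,*_=snap('top');save('top2.png',im[120:320,140:460],2.4)
for r in rects(P,.058,.08,(.35,0),(.75,.35),300): print(*r)
L=[r for r in rects(P,.058,.08,(.35,0),(.75,.35),300)]
print(monitor.read_t())
E
python3 e.py
```

```text
gap 0.043598805725122675 F 24.99987691640854
lift 0.04362271571164671 [-0.10875597  0.14097612 -2.90308247] 18.3667
F [-0.13149987  0.21590143 -2.84510001]
t 23.125
[584.8 248.9] 135.9 45.1 -21.6 0.0673 1035 [207. 198.]
[591.4 139.8] 136.4 43.8 68.6 0.0677 996 [252. 195.]
[481.2 133.5] 136.2 44.9 -21.4 0.0675 1033 [253. 240.]
[475.6 243.6] 137.0 44.2 68.5 0.0675 1030 [208. 242.]
24.4583
```

View pics/top2.png

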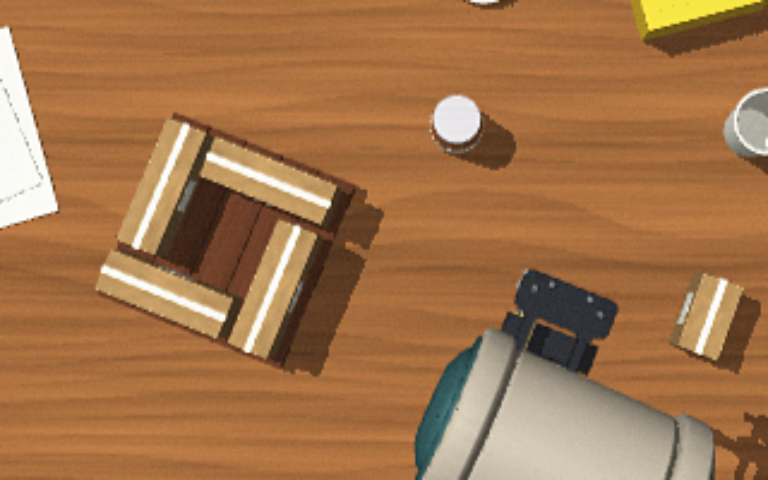

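The picture shows all four cartons in a flat pinwheel on the board, with the placed ones at (165,293) and (268,181). Their measured centres are within about 0.7 mm of target, the gaps are even and the arm is clear.

```bash
python3 -c "
from h import *
print(sign_off())"
```

```text
the job is handed in; nothing more can be done
None
```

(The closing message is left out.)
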